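# Unlock the torch from its dock and hold its light on the note

### The arm

A 6-joint arm with a two-finger parallel gripper is mounted at the origin on a cart in front of the work surface, level with it; the furniture and walls round the work are solid. World frame = base frame: x ahead of the robot, y to its left, z up, the work surface at z = 0. Lengths are in m, angles in rad, forces in N, time in s.
With the tool pointing down it reaches from about 0.35 to 0.975 m from the base axis. Payload 4.9 kg.
Tool frame: the origin (TCP) lies midway between the tips of the shut fingers; the grasp point (between the pads) lies 19 mm behind it; z points along the fingers, y is the line along which they close (so a half turn about z gives the same grasp; the last joint's range is limited). The gripper opens to 85 mm and grips with 20 to 120 N. Pads are 22 mm wide; open, the fingers measure 114 mm over their backs; the gripper's body (76 mm by 85 mm) begins 54 mm behind the grasp point. The pads swing forward as they close: fully open they stand 13 mm farther back than shut.
Start: joints at [1.226, 0.053, 1.613, -0, 1.476, -0.119], TCP at [0.14, 0.609, 0.231] pointing down, gripper open.
Joint ranges: [-3.01, 3.01], [-1.01, 2.22], [0.06, 2.58], [-1.02, 4.17], [0.09, 2.62], [-3.14, 3.14]. Speed limits (rad/s): [2.57, 2.57, 3.14, 3.14, 3.14, 3.14].

### API

Orientations are given as a rotation vector (axis times angle).
In Python, from station import ctrl gives the robot as it stands. The module is installed in compiled form; this text tells all that it offers.
- The arm moves only by the shell command python3 -m handwheel 'ROWS' [OPENING] [FORCE]. ROWS is JSON, a list of rows, each a list of 2 entries, a list of its own where there are three numbers: the shift along the tool's x, y, z in cm, then the turn, a rotation vector about the tool's x, y, z in rad. In form: [[[tx, ty, tz], [ax, ay, az]], ...]. A call has 1 to 5 rows; each row is the pose to reach, as a shift and turn from the pose commanded when the call began, along the tool's axes at that moment; what a row does not reach only later rows make up. A row lasts 1/8 s, in which the tool goes at most 62.5 mm and 10.7 degrees, less where a joint would pass 70% of its speed; a pose out of reach is approached as far as the arm can. A call with a gripper value outside its range is refused whole. OPENING is the gripper's target within -1 to 1 (shut at 1, half-way at 0, fully open at -1), set as the call begins (- or left out, the last holds). The fingers move at their own pace and stop on an object; FORCE is the grip in N (left out, the last holds). Time passes only in rows, so rows that repeat a pose let the fingers close. It gives the time, the measured TCP pose, the force, the opening and the grip force at its end, in the units of the state.
- ctrl.get_obs(): the state, without advancing time (a new reading comes with each control period).
- ctrl.get_image(name): name is "side" or "top" or "wrist"; returns the picture (384x512x3 uint8, blue, green, red); there is no depth.
- ctrl.calibration(name): a dict with "fx", "fy", "cx", "cy" (pixels), "R" (3x3) and "t" (3): a world point X has camera coordinates R X + t. Camera axes: x right, y down, z forward; pixel columns grow to the right and rows downward; lengths in m; the calibration is good to about 2 mm. A picture is of the moment at which its call begins: read the wrist's pose just before it. calibration takes no time and is no camera call; for the wrist camera it gives the pose at the moment of the call.
- ctrl.finish_job(): hands the job in; it is judged then, once.
Trained networks look in the newest picture that a camera, given by its name, has taken for a name from the list of things; names that differ only in an ending like _2 or _b are one class to them, and where a whole thing is asked for, a point or a joint stands for the part that bears it (a point fixed in the world has none). Each returns a list of dicts, best first, with "score" (0 to 1); they miss things now and then, are a little off and sometimes report something else, mostly with a low value. They report only what shows in the picture. A call takes as long as a camera call. They do not tell look-alikes from the thing itself.
- ctrl.look_for(camera, query): "position" ([column, row] in pixels, amid what is visible of it).
- ctrl.landmark_of(camera, query): "position" ([column, row] in pixels: a listed point, or the origin of a listed thing).
The state is a dict: "t": time; "q": joint angles; "dq": joint speeds; "effort": joint torques, N m; "tool_pos": TCP position; "tool_rot": TCP orientation; "contact_force": force on the tool from outside, world axes, zero at the start; "wrist_torque": the same for the moment, N m; "opening": finger opening in m; "grip_force": force on a finger pad.
Only numpy, scipy, OpenCV 4.12 (cv2) and the standard library are available. Lean on these libraries where they do the work, as an engineer would, in place of code of your own. Each camera call takes 0.05 s, during which the arm holds its last target. There are 200 camera calls.

### The job

I want to read the yellow note pad in a slanting light. Turn the red knob of the torch dock clockwise until it clicks past its detent and reaches its stop, so that the metal tongue swings off the torch; then draw the orange torch straight up out of the dock and finish holding it still in the air, slanted at about 45 degrees, with its lens pointing at the middle of the pad from about 15 cm away. Do not put the torch down or let it go at the end, and leave the pad and the other things where they are.

Things in the scene. Friction and masses are not known exactly. Their poses are not given: they have to be found in the camera images.
- dock: Grey fixed torch dock, a block 72 (its x) x 176 (its y) x 50 mm high standing on the desk; origin at the centre of its underside, z up. A round well, 43 mm wide and 46 mm deep, opens in its top at its own y = -45 mm and holds the torch lens down; the locking knob's upright axis stands at its own y = +45 mm.
- knob (a joint): Angle of the locking knob, rad: 0 = locked (aluminium tongue over the torch's wide head), 1.2 = unlocked, at its stop. Grows as the knob turns clockwise seen from above. An over-centre spring detent (at most about 0.1 N m) resists up to its crest at 0.6: let go before it and the knob springs back to 0; past it, it snaps on to 1.2 and stays.
- knob_grip (a point): Point on the knob's upright axis at the height to grip it, 84 mm above the desk. The knob is a red upright bar 14 mm thick (point x), 46 mm long (point y) and 36 mm high, topping out 12 mm above this point, on a black disc 42 mm wide. The point's axes turn with the knob; z is up.
- tongue_tip (a point): Tip of the flat aluminium tongue fixed to the knob, 74 mm from the knob's axis along the knob's -y; tongue 16 mm wide, 5 mm thick, its top 57 mm above the desk. Locked it reaches over the torch's head and blocks it; unlocked it points 1.2 rad clockwise from there, off the torch.
- torch_grip (a point): Point on the torch's axis at which to grip it, on the orange round barrel, 24 mm in diameter: 90 mm from the lens face, 35 mm from the tail end, 94 mm above the desk when docked. Site z runs along the torch from lens to tail (up in the dock); round, so x and y do not matter. The torch is 125 mm long, about 140 g.
- torch_lens (a point): Middle of the torch's lens face, axes as torch_grip. The black head is 40 mm in diameter and 34 mm long, then a 10 mm cone, then the orange barrel. Docked, the lens is down, 4 mm above the desk, and the head sits wholly in the well with about 1.5 mm of play all round.
- torch_aim (a point): Point in the empty air on the torch's axis, 150 mm in front of the lens face (240 mm from torch_grip along -z of the torch): where the light falls when the torch is held 15 cm away.
- pad_mid (a point): Middle of the top face of the yellow pad of sticky notes, 76 x 76 x 10 mm, loose on the desk; z up.
- mug: White dotted mug, 82 mm wide, 91 mm high, a bystander; origin under its middle.
- stapler: Red and black stapler, 34 x 119 x 45 mm, a bystander; origin under its middle.
- tape_roll: Roll of tape lying flat, 104 mm wide, 25 mm high, a bystander; origin under its middle.
- earbud_case: White earbud case, 47 x 64 x 23 mm, a bystander; origin under its middle.
Mind the look-alikes: they are no part of the job. What is shaped like the part that bears torch_grip but blue or purple is not meant.

How it is judged:
By the outcome, as a careful person would: the job done as asked, in the order asked, and still so for the second after the job is handed in, while the arm keeps its last pose, push and grip.
It also fails if it takes over 48 s, if anything falls off the work surface, if the arm or the gripper's body presses on something with over 40 N, if the wrist force passes 120 N, or if a joint passes its speed limit or range.

## Working session

There is one attempt and no reset: what is moved stays moved. The work goes in short steps, Python scripts to look and compute and a shell command to move; the robot and the scene stay as the last step left them, time stands still between calls to the robot, and variables do not carry over. Pictures are saved under pics/ and viewed, at most 10 in all, crops included, and the job is handed in when it is done.

```bash
mkdir -p pics
cat > h.py <<'E'
import numpy as np, cv2
from scipy.spatial.transform import Rotation as Ro
from station import ctrl
def tri(obs):  # list of (cal, (u,v)) -> point, residual px
    A=[]
    for c,(u,v) in obs:
        P=np.c_[c["R"],c["t"]]; x=(u-c["cx"])/c["fx"]; y=(v-c["cy"])/c["fy"]
        A+= [x*P[2]-P[0], y*P[2]-P[1]]
    A=np.array(A); X=np.linalg.lstsq(A[:,:3],-A[:,3],rcond=None)[0]
    return X,[np.round(proj(c,X)-np.array(p),1) for c,p in obs]
def proj(c,X):
    p=np.array(c["R"])@X+np.array(c["t"]).ravel(); return np.array([c["fx"]*p[0]/p[2]+c["cx"],c["fy"]*p[1]/p[2]+c["cy"]])
def onz(c,p,z):
    R=np.array(c["R"]);t=np.array(c["t"]).ravel()
    d=R.T@np.array([(p[0]-c["cx"])/c["fx"],(p[1]-c["cy"])/c["fy"],1]); o=-R.T@t
    return o+d*(z-o[2])/d[2]
def rows(pos,rot):  # target world pose -> shift cm in tool axes, rotvec
    o=ctrl.get_obs(); R=Ro.from_rotvec(o["tool_rot"])
    return np.round(R.inv().apply(np.array(pos)-o["tool_pos"])*100,2), np.round((R.inv()*rot).as_rotvec(),3)
E
python3 - <<'E'
from h import *
ims=[]
for n in("side","top"):
    im=ctrl.get_image(n); cv2.imwrite(f"pics/{n}0.png",im)
    c=ctrl.calibration(n); print(n,-np.array(c["R"]).T@np.array(c["t"]).ravel())
    for q in("knob_grip","tongue_tip","torch_grip","torch_lens","pad_mid","dock"):
        print(q,[(np.round(d["position"]),round(d["score"],2)) for d in ctrl.landmark_of(n,q)][:4])
print(ctrl.get_obs())
E
```

```text
side [0.33971067 0.74635783 0.83019179]
knob_grip [(array([316., 125.]), 0.74)]
tongue_tip [(array([330., 125.]), 0.8)]
torch_grip [(array([272., 144.]), 0.85), (array([338., 106.]), 0.72), (array([294., 157.]), 0.67)]
torch_lens [(array([294., 183.]), 0.97), (array([268., 170.]), 0.65), (array([336., 135.]), 0.63)]
pad_mid [(array([289., 261.]), 0.86)]
dock [(array([323., 148.]), 0.66)]
top [0.32960072 0.0895228  1.26123573]
knob_grip [(array([323., 232.]), 0.91)]
tongue_tip [(array([352., 245.]), 0.92)]
torch_grip [(array([290., 192.]), 0.78), (array([362., 248.]), 0.7), (array([278., 225.]), 0.63)]
torch_lens [(array([290., 203.]), 0.69), (array([353., 251.]), 0.67), (array([278., 226.]), 0.67), (array([331., 245.]), 0.5)]
pad_mid [(array([187., 244.]), 0.86)]
dock [(array([333., 246.]), 0.83), (array([170., 160.]), 0.75), (array([214., 154.]), 0.22)]
{'t': 0.7, 'q': array([ 1.22601293e+00,  5.26575489e-02,  1.61288988e+00,  3.56668935e-05,
        1.47602545e+00, -1.18998701e-01]), 'dq': array([ 2.13793098e-03,  1.97685708e-04, -5.59686632e-05, -3.03046597e-04,
        1.39678973e-03, -1.28541928e-03]), 'effort': array([ 1.24844410e-04, -3.93540788e+01, -3.70374584e+01, -1.98911498e-04,
        4.80485014e-04,  1.96969353e-05]), 'tool_pos': array([0.13990175, 0.60912023, 0.23133597]), 'tool_rot': array([-3.53910800e-01, -3.12156419e+00, -4.30444799e-05]), 'contact_force': array([-0.84257744,  1.18264   , -0.0177398 ]), 'wrist_torque': array([-0.00599473,  0.06969483, -0.03972605]), 'grip_force': 0.0, 'opening': 0.0851010888441314}
```

```bash
python3 -c "
import cv2,numpy as np
a=cv2.imread('pics/top0.png');b=cv2.imread('pics/side0.png');cv2.imwrite('pics/both.png',np.vstack([cv2.resize(a,(400,300)),cv2.resize(b,(400,300))]))"
```

```text
(no output)
```

View pics/top0.png

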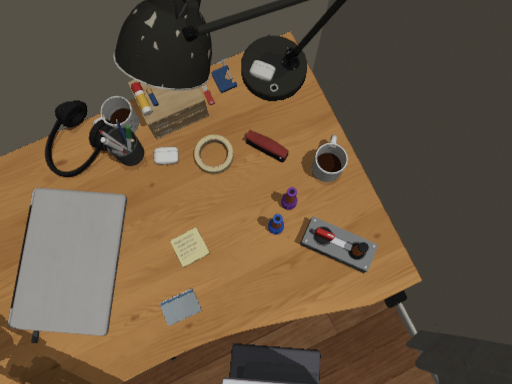

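View pics/side0.png

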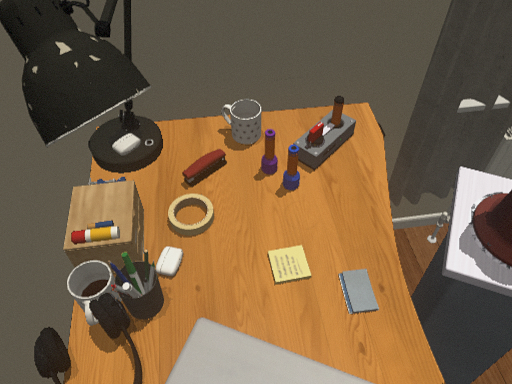

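The side view shows three torch-like things. The blue one is at (291,167), the purple one at (269,152), and the third stands in the grey dock at (338,106), beside the red knob at (316,130). Only the docked one fits the description, because it's in the dock and under the tongue. I'll check that in an enlarged crop.

Run:
```python
from h import *
a=cv2.imread('pics/top0.png')[205:285,290:390];b=cv2.imread('pics/side0.png')[85:185,255:365]
cv2.imwrite('pics/crop1.png',np.hstack([cv2.resize(a,(400,400),interpolation=2),cv2.resize(b,(400,400),interpolation=2)]))
T=ctrl.calibration("top");S=ctrl.calibration("side")
for n,s,t in(("knob",(316,125),(323,232)),("tongue",(330,125),(352,245)),("torchgrip",(338,106),(362,248)),("lens",(336,135),(353,251)),("pad",(289,261),(187,244)),("dock",(323,148),(333,246)),("purple",(268,170),(290,203)),("blue",(294,183),(278,226))):
    print(n,*tri([(S,s),(T,t)]))
for n,p,z in(("mug",(330,162),.09),("stapler",(266,146),.045),("tape",(213,154),.025),("earbud",(166,156),.02),("lamp rim c",(165,70),.4),("deskcorner",(416,275),0),("c2",(312,40),0)): print(n,onz(T,p,z))
for n in("knob_grip","tongue_tip","torch_grip"): 
  p={"knob_grip":(323,232),"tongue_tip":(352,245),"torch_grip":(362,248)}[n]; print(n,onz(T,p,{"knob_grip":.084,"tongue_tip":.057,"torch_grip":.094}[n]))
```

```text
knob [ 0.50846919 -0.05291397  0.10793313] [array([-0.3, -0.1]), array([0. , 0.4])]
tongue [ 0.48982909 -0.1338371   0.04691253] [array([-0.8, -0.3]), array([-0. ,  0.8])]
torchgrip [ 0.47837057 -0.14740687  0.10270832] [array([-0.3, -0.1]), array([-0. ,  0.3])]
lens [ 0.47545483 -0.14371781  0.00948217] [array([-2.2, -0.8]), array([-0.1,  2.5])]
pad [0.46173663 0.27829203 0.02432615] [array([-1.6, -0.5]), array([-0. ,  1.4])]
dock [ 0.49087342 -0.09384446 -0.00129549] [array([-0.4, -0.1]), array([-0. ,  0.4])]
purple [ 0.59970901  0.02351501 -0.01198529] [array([0.3, 0.1]), array([-0. , -0.3])]
blue [5.27346688e-01 5.10574283e-02 4.75778056e-04] [array([-2. , -0.7]), array([-0. ,  2.1])]
mug [ 0.68915134 -0.06427493  0.09      ]
stapler [0.73342239 0.09829771 0.045     ]
tape [0.70703141 0.23638964 0.025     ]
earbud [0.69334975 0.36052605 0.02      ]
lamp rim c [0.75311198 0.3002645  0.4       ]
deskcorner [ 0.43437223 -0.30750151  0.        ]
c2 [ 1.07559751 -0.00900916  0.        ]
knob_grip [ 0.51307038 -0.05582796  0.084     ]
tongue_tip [ 0.49058465 -0.13195142  0.057     ]
torch_grip [ 0.48032241 -0.1491796   0.094     ]
```

View pics/crop1.png

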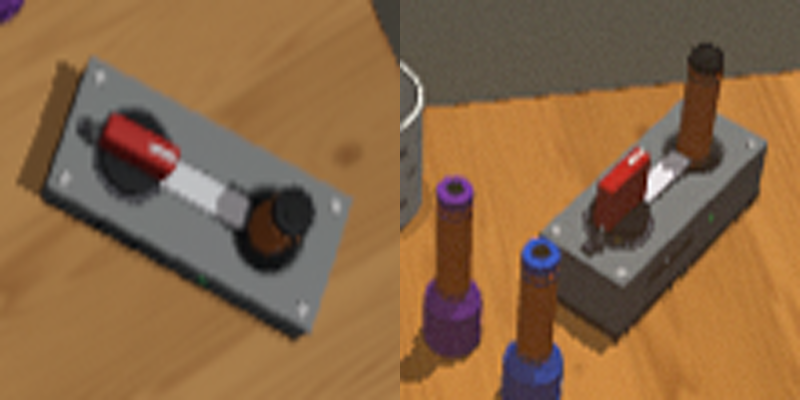

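The crop confirms it: the docked one has an orange barrel with black ends and the tongue reaching over it. The blue and purple torches stand free and aren't part of the job. Next I'll move above the dock.

```bash
cat >> h.py <<'E'
def down(yaw): # tool z down, tool y at world yaw
    y=np.array([np.cos(yaw),np.sin(yaw),0]);z=np.array([0,0,-1.]);return Ro.from_matrix(np.c_[np.cross(y,z),y,z])
E
python3 -c "
from h import *
print(rows([.48,-.09,.30],down(-.33)))"
```

```text
(array([-48.8 , -60.52,  -6.87]), array([-0.   , -0.   ,  1.675]))
```

```bash
python3 -m handwheel '[[[-3,-4,-3],[0,0,0.18]],[[-7,-9,-7],[0,0,0.36]],[[-11,-13.5,-7],[0,0,0.54]],[[-15,-18.5,-7],[0,0,0.72]],[[-19,-23.5,-7],[0,0,0.9]]]' -1
python3 -c "
from h import *
print(rows([.48,-.09,.30],down(-.33)))"
```

```text
t: 1.32
tool_pos: [0.2678, 0.3468, 0.3018]
tool_rot: [1.683, 2.652, 0.002]
contact_force: [0.7, 0.3, 0.4]
opening: 0.0852
grip_force: 0.0
(array([-48.56,   0.61,   0.17]), array([ 0.001, -0.001,  0.77 ]))
```

```bash
python3 -m handwheel '[[[-6,0,0],[0,0,0.18]],[[-12,0,0],[0,0,0.36]],[[-18,0.2,0],[0,0,0.54]],[[-24,0.4,0],[0,0,0.72]],[[-30,0.5,0],[0,0,0.77]]]'
python3 -m handwheel '[[[-4.5,-4,0],[0,0,0]],[[-9,-8,0],[0,0,0]],[[-13.2,-12.5,0],[0,0,0]],[[-13.2,-12.5,0],[0,0,0]],[[-13.2,-12.5,0],[0,0,0]]]'
python3 - <<'E'
from h import *
print(ctrl.get_obs()["tool_pos"],rows([.48,-.09,.30],down(-.33)))
c=ctrl.calibration("wrist");print(-np.array(c["R"]).T@np.array(c["t"]).ravel(),c["R"])
im=ctrl.get_image("wrist");cv2.imwrite("pics/w1.png",im)
for q in("knob_grip","tongue_tip","torch_grip","dock"):
    print(q,[(np.round(d["position"],1),round(d["score"],2)) for d in ctrl.landmark_of("wrist",q)][:4])
E
```

```text
t: 1.95
tool_pos: [0.4014, 0.0779, 0.3017]
tool_rot: [2.553, 1.829, 0.002]
contact_force: [0.3, 0.4, -0.5]
opening: 0.0855
grip_force: 0.0
t: 2.58
tool_pos: [0.2535, -0.0055, 0.3042]
tool_rot: [-2.548, -1.83, 0.009]
contact_force: [0.2, -0.4, -0.1]
opening: 0.0853
grip_force: 0.0
[ 0.25348579 -0.00551586  0.30420159] (array([-0.77, 24.17,  0.25]), array([-0.007,  0.002,  0.005]))
[0.27991666 0.07153427 0.44655922] [[ 0.94755825 -0.31952028 -0.00633702]
 [-0.30126099 -0.89967541  0.31595247]
 [-0.10665448 -0.29747428 -0.94875386]]
knob_grip [(array([462.1, 134.6]), 0.65), (array([423.3, 158.5]), 0.2)]
tongue_tip [(array([436.2, 183.2]), 0.78)]
torch_grip [(array([473.8,  33. ]), 0.91), (array([449.7, 205. ]), 0.67)]
dock [(array([422.6, 158.2]), 0.72)]
```

View pics/w1.png

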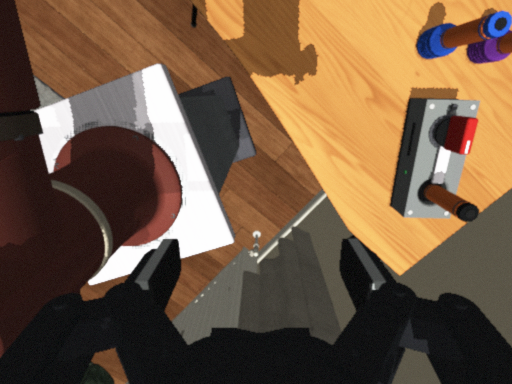

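The wrist view shows the knob at (462,135) and the docked torch's barrel near (450,200). I typed that last move in the old tool axes, so the arm is 24 cm off. Correcting that now.

```bash
python3 -m handwheel '[[[0,6,0],[0,0,0]],[[0,12,0],[0,0,0]],[[0,18,0],[0,0,0]],[[0,24,0],[0,0,0]],[[0,24,0],[0,0,0]]]'
cat > look.py <<'E'
from h import *
import sys
def look(tag,qs):
    c=ctrl.calibration("wrist"); im=ctrl.get_image("wrist"); cv2.imwrite(f"pics/{tag}.png",im)
    print(np.round(ctrl.get_obs()["tool_pos"],4))
    for q,z in qs:
        for d in ctrl.landmark_of("wrist",q)[:3]:
            print(q,np.round(d["position"],1),round(d["score"],2),np.round(onz(c,d["position"],z),4) if z is not None else "")
    np.save(f"pics/{tag}.npy",c,allow_pickle=True)
E
python3 -c "
from look import *
look('w2',[('knob_grip',.084),('tongue_tip',.057),('torch_grip',.094),('dock',0)])"
```

```text
t: 3.45
tool_pos: [0.4828, -0.0825, 0.2979]
tool_rot: [-2.541, -1.827, 0.019]
contact_force: [-0.7, -0.2, -1.4]
opening: 0.0853
grip_force: 0.0
[ 0.4815 -0.082   0.2995]
knob_grip [278.  133.6] 0.74 [ 0.511  -0.0585  0.084 ]
torch_grip [262.5  30.1] 0.7 [0.5287 0.0569 0.094 ]
torch_grip [273.6 204.6] 0.67 [ 0.4771 -0.1454  0.094 ]
torch_grip [329.3  34.9] 0.61 [0.5973 0.0286 0.094 ]
dock [275.  158.4] 0.64 [ 0.4947 -0.1073  0.    ]
```

View pics/w2.png

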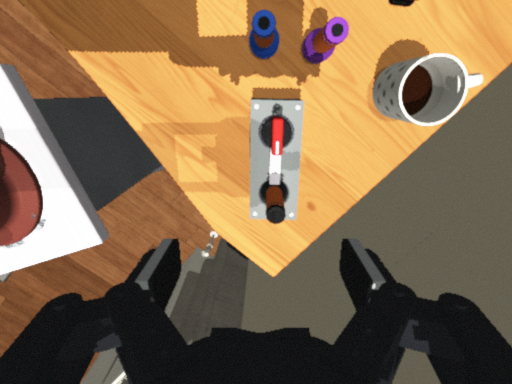

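The knob is at (278,134), the docked torch's barrel at (273,205), and the dock's top face spans (251,100) to (298,222). I'll fit the dock axis and triangulate.

Run:
```python
from h import *
W=np.load('pics/w2.npy',allow_pickle=True).item();T=ctrl.calibration("top");S=ctrl.calibration("side")
im=cv2.imread('pics/w2.png');hsv=cv2.cvtColor(im,cv2.COLOR_BGR2HSV)
m=((hsv[...,1]<50)&(hsv[...,2]>85)&(hsv[...,2]<180)).astype(np.uint8)
m[:90]=0;m[230:]=0;m[:,:240]=0;m[:,310:]=0
n,l,s,ce=cv2.connectedComponentsWithStats(m);i=1+s[1:,4].argmax()
pts=np.argwhere(l==i)[:,::-1]
b=cv2.boxPoints(cv2.minAreaRect(pts.astype(np.float32)));print(b)
X=np.array([onz(W,p,.05)[:2] for p in pts]).astype(np.float32)
r=cv2.minAreaRect(X);print("dock top rect",r)
print("knob",*tri([(S,(316,125)),(T,(323,232)),(W,(278,133.6))]))
print("torch",*tri([(S,(338,106)),(T,(362,248)),(W,(273.6,204.6))]))
print("dock",*tri([(S,(323,148)),(T,(333,246)),(W,(275,158.4))]))
for a in ((.511,-.0585,.084),(.477,-.147,.094)):
  print([np.round(proj(c,np.array(a))) for c in(S,T,W)])
# red top edge of knob
red=((hsv[...,1]>150)&((hsv[...,0]<6)|(hsv[...,0]>174))&(hsv[...,2]>120)).astype(np.uint8);red[:,:250]=0;red[:,310:]=0;red[180:]=0;red[:90]=0
p=np.argwhere(red)[:,::-1];print("red",p.min(0),p.max(0),p.mean(0))
```

```text
[[245.84528 216.93922]
 [251.9143  101.62706]
 [295.58282 103.9254 ]
 [289.5138  219.23756]]
dock top rect ((0.487368106842041, -0.10190083086490631), (0.17023222148418427, 0.060938190668821335), 68.84701538085938)
knob [ 0.50950922 -0.05426359  0.10637398] [array([-0.7, -0.1]), array([0.5, 0.1]), array([-1.4, -0.3])]
torch [ 0.47802945 -0.14482175  0.1037451 ] [array([-0.4,  0.2]), array([-1. ,  0.4]), array([0.8, 2.3])]
dock [ 0.49286744 -0.10165468 -0.00815006] [array([-0.6, -0.4]), array([2.6, 0.2]), array([-2.3, -4. ])]
[array([314., 131.]), array([324., 233.]), array([278., 134.])]
[array([338., 109.]), array([361., 249.]), array([274., 206.])]
red [272 118] [283 153] [277.26253687 132.98230088]
```

```bash
python3 -c "
from h import *
print(rows([.511,-.059,.12],down(-.366)),rows([.511,-.059,.067],down(-.366)))"
```

```text
(array([ 3.19,  2.33, 18.26]), array([-0.006,  0.003,  0.042])) (array([ 3.2 ,  2.36, 23.56]), array([-0.006,  0.003,  0.042]))
```

```bash
python3 -m handwheel '[[[3.2,2.35,4],[-0.006,0.003,0.042]],[[3.2,2.35,9],[-0.006,0.003,0.042]],[[3.2,2.35,14],[-0.006,0.003,0.042]],[[3.2,2.35,18.2],[-0.006,0.003,0.042]],[[3.2,2.35,18.2],[-0.006,0.003,0.042]]]'
python3 -c "
from look import *
look('w3',[('knob_grip',.084),('tongue_tip',.057),('torch_grip',.094)])
print(rows([.511,-.059,.067],down(-.366)))
"
```

```text
t: 4.32
tool_pos: [0.5082, -0.0584, 0.1168]
tool_rot: [-2.584, -1.776, 0.008]
contact_force: [-0.0, -0.3, 0.8]
opening: 0.0854
grip_force: 0.0
[ 0.5104 -0.059   0.1197]
knob_grip [265.3 220.2] 0.64 [ 0.5101 -0.0618  0.084 ]
tongue_tip [262.5 282.6] 0.67 [ 0.4826 -0.1286  0.057 ]
torch_grip [222.7  24.4] 0.96 [0.5307 0.0565 0.094 ]
torch_grip [357.5  31.5] 0.92 [0.5958 0.0279 0.094 ]
torch_grip [263.  217.9] 0.73 [ 0.5109 -0.0552  0.094 ]
(array([ 0.  , -0.25,  5.58]), array([ 0.003, -0.001, -0.001]))
```

View pics/w3.png

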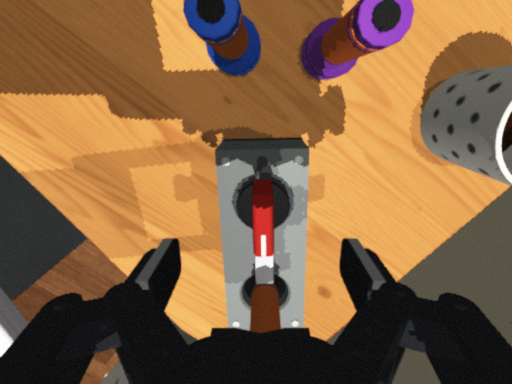

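The red bar is upright at columns 255–273, midway between the fingers at 180 and 341, with the tongue below it. I'll go down and grip.

```bash
python3 -m handwheel '[[[-0.1,0,2],[0,0,0]],[[-0.15,0,4],[0,0,0]],[[-0.15,0,5.3],[0,0,0]],[[-0.15,0,5.3],[0,0,0]],[[-0.15,0,5.3],[0,0,0]]]'
python3 -m handwheel '[[[0,0,0],[0,0,0]],[[0,0,0],[0,0,0]],[[0,0,0],[0,0,0]],[[0,0,0],[0,0,0]],[[0,0,0],[0,0,0]]]' 1 40
python3 -m handwheel '[[[0,0,0],[0,0,0]],[[0,0,0],[0,0,0]]]'
```

```text
t: 5.15
tool_pos: [0.5116, -0.061, 0.0676]
tool_rot: [-2.589, -1.778, 0.001]
contact_force: [0.7, 0.1, 0.9]
opening: 0.0851
grip_force: 0.0
t: 5.78
tool_pos: [0.5094, -0.0602, 0.0664]
tool_rot: [-2.585, -1.776, 0.006]
contact_force: [-7.1, 2.3, 6.2]
opening: 0.0132
grip_force: 41.4
t: 6.02
tool_pos: [0.5094, -0.0602, 0.0665]
tool_rot: [-2.585, -1.776, 0.006]
contact_force: [-6.1, 2.6, 5.7]
opening: 0.0136
grip_force: 41.4
```

```bash
python3 -m handwheel '[[[0,0,0],[0,0,0.15]],[[0,0,0],[0,0,0.3]],[[0,0,0],[0,0,0.45]],[[0,0,0],[0,0,0.6]],[[0,0,0],[0,0,0.6]]]'
python3 -m handwheel '[[[0,0,0],[0,0,0.15]],[[0,0,0],[0,0,0.3]],[[0,0,0],[0,0,0.45]],[[0,0,0],[0,0,0.6]],[[0,0,0],[0,0,0.62]]]'
python3 -m handwheel '[[[0,0,0],[0,0,0]],[[0,0,0],[0,0,0]]]'
python3 -c "
from h import *
o=ctrl.get_obs();print(o['wrist_torque'],o['q'],Ro.from_rotvec(o['tool_rot']).as_matrix())"
```

```text
t: 6.65
tool_pos: [0.51, -0.0607, 0.0665]
tool_rot: [-2.996, -0.936, 0.007]
contact_force: [-5.4, 1.0, 5.2]
opening: 0.0133
grip_force: 41.2
t: 7.28
tool_pos: [0.5102, -0.0613, 0.0665]
tool_rot: [3.141, -0.017, -0.007]
contact_force: [-5.3, -1.4, 5.0]
opening: 0.0134
grip_force: 48.2
t: 7.52
tool_pos: [0.5102, -0.0613, 0.0665]
tool_rot: [3.141, -0.014, -0.007]
contact_force: [-5.5, -2.6, 5.1]
opening: 0.0133
grip_force: 47.5
[-0.22105369  0.78032478  1.01263867] [-2.63447491e-01 -4.57699033e-02  2.00199917e+00 -1.85946404e-03
  1.18941595e+00  1.31709403e+00] [[ 9.99949553e-01 -9.04805577e-03 -4.36157426e-03]
 [-9.05080563e-03 -9.99958854e-01 -6.11149350e-04]
 [-4.35586509e-03  6.50594281e-04 -9.99990302e-01]]
```

The wrist torque of about 1 N m shows the knob is at its stop. Next I'll open, rise and check.

```bash
python3 -m handwheel '[[[0,0,0],[0,0,-0.03]],[[0,0,0],[0,0,-0.03]],[[0,0,0],[0,0,-0.03]],[[0,0,0],[0,0,-0.03]],[[0,0,0],[0,0,-0.03]]]' -1
python3 -m handwheel '[[[0,0,-3],[0,0,0]],[[0,0,-8],[0,0,0]],[[0,0,-13],[0,0,0]],[[-5,6,-16],[0,0,0]],[[-5,6,-16],[0,0,0]]]'
python3 -c "
from look import *
look('w4',[('knob_grip',.084),('tongue_tip',.057),('torch_grip',.094),('torch_lens',.004)])
for n in('side','top'):
  ctrl.get_image(n)
  print(n,[(np.round(d['position']),round(d['score'],2)) for q in('tongue_tip','pad_mid') for d in ctrl.landmark_of(n,q)][:4])
"
```

```text
t: 8.15
tool_pos: [0.5107, -0.0608, 0.0663]
tool_rot: [-3.14, -0.022, 0.004]
contact_force: [0.3, -0.3, 0.2]
opening: 0.0852
grip_force: 0.0
t: 8.78
tool_pos: [0.4618, -0.1232, 0.229]
tool_rot: [3.14, 0.02, 0.002]
contact_force: [0.5, 0.1, 0.0]
opening: 0.0852
grip_force: 0.0
[ 0.4612 -0.1243  0.2291]
knob_grip [203.2 125. ] 0.84 [ 0.5109 -0.0645  0.084 ]
knob_grip [276.  144.4] 0.69 [ 0.492 -0.139  0.084]
tongue_tip [210.2 187. ] 0.59 [ 0.4353 -0.0637  0.057 ]
torch_grip [ 72.8 105.1] 0.95 [0.5291 0.0577 0.094 ]
torch_grip [97.3 26.8] 0.89 [0.5962 0.0228 0.094 ]
torch_grip [283.1 162.4] 0.55 [ 0.4754 -0.1462  0.094 ]
torch_lens [136.4  41.8] 0.88 [0.5984 0.0259 0.004 ]
torch_lens [277.5 140.8] 0.7 [ 0.4829 -0.1456  0.004 ]
torch_lens [121.1 101.8] 0.6 [0.5297 0.0539 0.004 ]
side [(array([342., 143.]), 0.83), (array([289., 262.]), 0.79)]
top [(array([325., 262.]), 0.59), (array([269., 150.]), 0.4), (array([191., 243.]), 0.89), (array([170., 155.]), 0.36)]
```

View pics/w4.png

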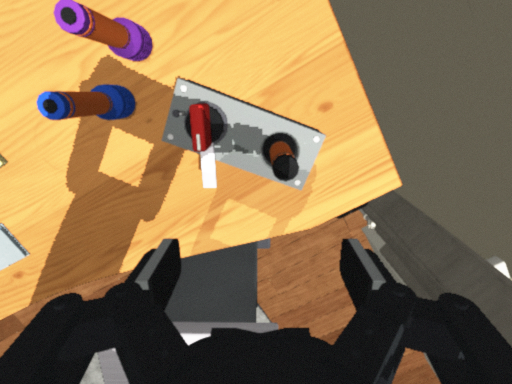

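The tongue now points away from the torch: its root is near (203,150), its tip is at (208,187), and the well is free. The docked torch's barrel is at (283,162). I'll descend on it.

```bash
python3 -c "
from h import *
W=np.load('pics/w4.npy',allow_pickle=True).item();T=ctrl.calibration('top');S=ctrl.calibration('side')
print(tri([(S,(338,106)),(T,(362,248)),(W,(283.1,162.4))]), onz(W,(286,168),.129))
print(rows([.477,-.1455,.075],down(-np.pi/2)))
print(tri([(S,(289,261.5)),(T,(189,243.5))]),onz(S,(289,261.5),.01),onz(T,(189,243.5),.01))
"
```

```text
(array([ 0.47803743, -0.14614914,  0.10406017]), [array([-0.2, -0.2]), array([-0.4,  0.4]), array([ 0.8, -0.2])]) [ 0.47869162 -0.14597018  0.129     ]
(array([ 1.52,  2.48, 15.07]), array([-0.001,  0.004,  0.015]))
(array([0.4634454 , 0.27457099, 0.01597014]), [array([-1.9, -0.7]), array([-0. ,  1.7])]) [0.46001507 0.27111562 0.01      ] [0.46839849 0.27581085 0.01      ]
```

```bash
python3 -m handwheel '[[[1.65,2.3,3],[0,0,0.015]],[[1.65,2.3,7],[0,0,0.015]],[[1.65,2.3,11],[0,0,0.015]],[[1.65,2.3,15.1],[0,0,0.015]],[[1.65,2.3,15.1],[0,0,0.015]]]'
python3 -m handwheel '[[[0,0,0],[0,0,0]],[[0,0,0],[0,0,0]],[[0,0,0],[0,0,0]],[[0,0,0],[0,0,0]],[[0,0,0],[0,0,0]]]' 1 30
python3 -m handwheel '[[[0,0,0],[0,0,0]]]'
```

```text
t: 9.95
tool_pos: [0.4754, -0.1427, 0.0714]
tool_rot: [-3.137, 0.001, 0.017]
contact_force: [0.7, -0.6, -0.1]
opening: 0.0853
grip_force: 0.0
t: 10.58
tool_pos: [0.4793, -0.1448, 0.0767]
tool_rot: [3.142, -0.002, -0.001]
contact_force: [0.0, -1.3, 5.6]
opening: 0.0232
grip_force: 30.7
t: 10.7
tool_pos: [0.4793, -0.1447, 0.0767]
tool_rot: [3.142, -0.002, -0.001]
contact_force: [-0.9, -0.8, 5.3]
opening: 0.0232
grip_force: 30.7
```

```bash
python3 -m handwheel '[[[0,0,-0.3],[0,0,0]],[[0,0,-1],[0,0,0]],[[0,0,-2],[0,0,0]],[[0,0,-3],[0,0,0]],[[0,0,-4],[0,0,0]]]' 1 60
python3 -m handwheel '[[[0,0,-2],[0,0,0]],[[0,0,-5],[0,0,0]],[[0,0,-9],[0,0,0]],[[0,0,-13],[0,0,0]],[[0,0,-13],[0,0,0]]]'
python3 - <<'E'
from look import *
for n in("side","top"):
    c=ctrl.calibration(n); im=ctrl.get_image(n); cv2.imwrite(f"pics/{n}5.png",im)
    for q in("torch_grip","torch_lens","tongue_tip","pad_mid"): print(n,q,[(np.round(d["position"]),round(d["score"],2)) for d in ctrl.landmark_of(n,q)][:4])
o=ctrl.get_obs();print(o["tool_pos"],o["opening"],[proj(ctrl.calibration(n),o["tool_pos"]+[0,0,-.071]).round() for n in("side","top")])
E
```

```text
t: 11.32
tool_pos: [0.4783, -0.1441, 0.1161]
tool_rot: [-3.14, 0.002, 0.005]
contact_force: [0.6, -1.7, -1.6]
opening: 0.023
grip_force: 58.8
t: 11.95
tool_pos: [0.4805, -0.1449, 0.2501]
tool_rot: [3.14, -0.001, 0.006]
contact_force: [-0.3, -0.4, -0.9]
opening: 0.0228
grip_force: 59.1
side torch_grip [(array([270., 142.]), 0.95), (array([344.,  50.]), 0.64), (array([293., 157.]), 0.58)]
side torch_lens [(array([338.,  82.]), 0.97), (array([267., 171.]), 0.73), (array([294., 182.]), 0.59)]
side tongue_tip [(array([192., 216.]), 0.75), (array([341., 144.]), 0.61)]
side pad_mid [(array([293., 264.]), 0.63)]
top torch_grip [(array([277., 226.]), 0.59), (array([290., 194.]), 0.5)]
top torch_lens [(array([278., 229.]), 0.73), (array([286., 202.]), 0.65)]
top tongue_tip [(array([323., 262.]), 0.84)]
top pad_mid [(array([186., 244.]), 0.68)]
[ 0.47847346 -0.14428541  0.24443517] 0.022993259571997222 [array([341.,  84.]), array([367., 245.])]
```

View pics/side5.png

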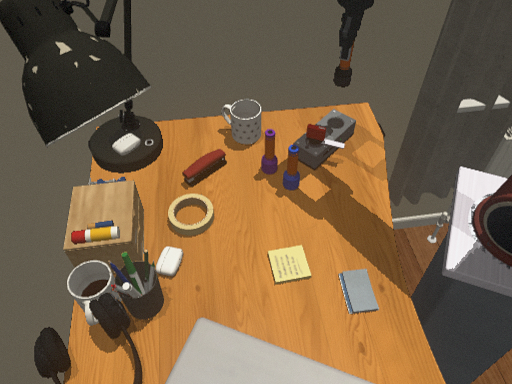

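The torch is out of the dock, hanging lens down at (342,75), and the tongue is still swung off at (335,143). Next I'll locate the pad precisely by colour.

Run:
```python
from h import *
ob=[]
for n,r in(("side",(235,295,255,325)),("top",(220,275,165,215))):
    im=cv2.imread(f"pics/{n}5.png");h=cv2.cvtColor(im,cv2.COLOR_BGR2HSV)
    m=((h[...,0]>24)&(h[...,0]<40)&(h[...,2]>100)).astype(np.uint8);k=np.zeros_like(m);k[r[0]:r[1],r[2]:r[3]]=1;m*=k
    m=cv2.morphologyEx(m,cv2.MORPH_CLOSE,np.ones((7,7)))
    p=cv2.convexHull(np.argwhere(m)[:,::-1].astype(np.int32));M=cv2.moments(p);ce=(M["m10"]/M["m00"],M["m01"]/M["m00"])
    c=ctrl.calibration(n);print(n,len(np.argwhere(m)),ce,onz(c,ce,.01))
    X=np.array([onz(c,q[0],.01)[:2] for q in p]).astype(np.float32);print(cv2.minAreaRect(X))
    ob.append((c,ce))
print(tri(ob))
```

```text
side 1089 (288.80945800706274, 263.3638876093966) [0.45892509 0.27552862 0.01      ]
((0.45946624875068665, 0.2744196355342865), (0.07460339367389679, 0.07502152025699615), 33.10124969482422)
top 842 (189.38658658658656, 246.94634634634633) [0.45970388 0.27385742 0.01      ]
((0.4600123465061188, 0.27353039383888245), (0.07453224807977676, 0.07467953115701675), 32.81071472167969)
(array([0.45961019, 0.27417526, 0.00763545]), [array([-0.2, -0. ]), array([-0. ,  0.1])])
```

```bash
python3 -m handwheel '[[[-0.5,-3,0],[0,0,0]],[[-1,-6.5,0],[0.1,0,0]],[[-1.5,-10,0],[0.2,0,0]],[[-2,-13.5,0],[0.3,0,0]],[[-2,-16,0],[0.4,0,0]]]'
cat > goal.py <<'E'
from h import *
a=np.pi/4; u=np.array([0,-np.sin(a),np.cos(a)]); pad=np.array([.4597,.2742,.010])
y=np.array([0,-np.cos(a),-np.sin(a)]); z=-u
R=Ro.from_matrix(np.c_[np.cross(y,z),y,z])
if __name__=="__main__":
    o=ctrl.get_obs();print("q",o["q"].round(2),o["tool_pos"].round(4),"tool z",Ro.from_rotvec(o["tool_rot"]).as_matrix()[:,2].round(3))
    print(pad+.2227*u,rows(pad+.2227*u,R))
E
python3 goal.py
```

```text
t: 13.08
tool_pos: [0.4588, 0.0168, 0.2456]
tool_rot: [-2.738, 0.001, 0.003]
contact_force: [-0.5, -0.1, -1.1]
opening: 0.0229
grip_force: 59.2
q [-0.36 -0.33  1.97  0.38  1.65  1.21] [0.4588 0.0168 0.2456] tool z [-0.002  0.393 -0.92 ]
[0.4597     0.11672732 0.16747268] (array([ 0.11, -6.12, 11.12]), array([ 0.382,  0.002, -0.002]))
```

```bash
python3 -m handwheel '[[[0.1,-2,2],[0.1,0,0]],[[0.1,-4,4.5],[0.2,0,0]],[[0.1,-5.5,7],[0.3,0,0]],[[0.1,-6.1,9.5],[0.382,0,0]],[[0.1,-6.1,11.1],[0.382,0,0]]]'
python3 -m handwheel '[[[0,0,0],[0,0,0]],[[0,0,0],[0,0,0]],[[0,0,0],[0,0,0]]]'
python3 goal.py
python3 - <<'E'
from look import *
from goal import u,pad
o=ctrl.get_obs();z=Ro.from_rotvec(o["tool_rot"]).as_matrix()[:,2];ob=[];og=[]
for n in("side","top"):
    c=ctrl.calibration(n); im=ctrl.get_image(n); cv2.imwrite(f"pics/{n}6.png",im)
    L=o["tool_pos"]+.0727*z;print(n,"pred lens",proj(c,L),"pred grip",proj(c,o["tool_pos"]-.0173*z))
    for q in("torch_grip","torch_lens","pad_mid"): print(q,[(np.round(d["position"],1),round(d["score"],2)) for d in ctrl.landmark_of(n,q)][:4])
print("aim err",o["tool_pos"]+.2227*z-pad)
E
```

```text
t: 13.7
tool_pos: [0.4589, 0.1151, 0.1648]
tool_rot: [-2.359, 0.005, 0.006]
contact_force: [-0.0, 0.8, -0.5]
opening: 0.0226
grip_force: 59.0
t: 14.08
tool_pos: [0.4608, 0.1147, 0.1685]
tool_rot: [-2.36, 0.001, -0.001]
contact_force: [-0.5, 0.2, -1.0]
opening: 0.0227
grip_force: 59.0
q [-0.34 -0.2   2.1   0.73  1.56  1.1 ] [0.4608 0.1147 0.1685] tool z [ 0.001  0.705 -0.71 ]
[0.4597     0.11672732 0.16747268] (array([-0.11, -0.07,  0.22]), array([ 0.004, -0.001, -0.001]))
side pred lens [307.64647786 193.50576931] pred grip [319.49458034 151.46388121]
torch_grip [(array([291.6, 157.8]), 0.67), (array([321.1, 152.3]), 0.62)]
torch_lens [(array([306.2, 191.9]), 0.88), (array([269.3, 169.7]), 0.68), (array([293. , 182.8]), 0.56)]
pad_mid [(array([289. , 261.3]), 0.85), (array([322.8, 150.1]), 0.63)]
top pred lens [229.14363376 244.76758633] pred grip [256.080468   243.56892159]
torch_grip [(array([252.4, 243.3]), 0.94), (array([290. , 197.5]), 0.62), (array([275.9, 226.5]), 0.59)]
torch_lens [(array([275.8, 225.8]), 0.78), (array([228.9, 245.2]), 0.67), (array([288.2, 204.6]), 0.66)]
pad_mid [(array([188.5, 242. ]), 0.87)]
aim err [ 0.00127766 -0.00260085  0.00047324]
```

```bash
python3 -c "
import cv2,numpy as np
a=cv2.imread('pics/side6.png')[60:320,180:440];b=cv2.imread('pics/top6.png')[120:320,140:340]
cv2.imwrite('pics/c6.png',np.hstack([cv2.resize(a,(400,400)),cv2.resize(b,(400,400))]))"
```

```text
(no output)
```

View pics/c6.png

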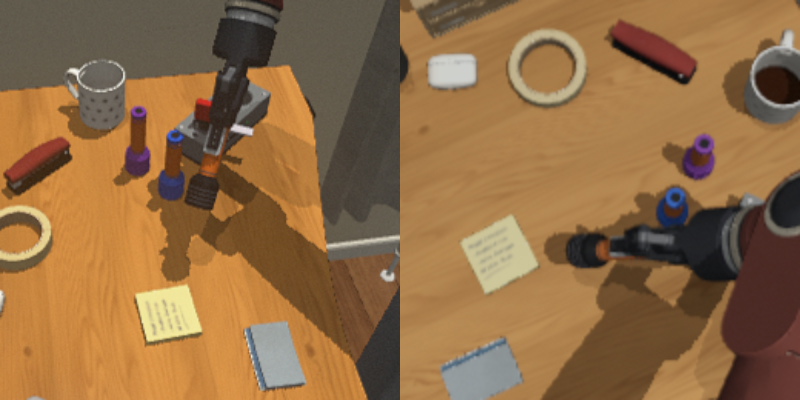

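The torch is held slanted with its lens at side pixel (306,192), 2 px from the prediction. It points at the pad, and nothing else has moved. I'll make a 2 mm trim, let it settle, and hand in.

```bash
python3 -m handwheel '[[[-0.1,0,0.2],[0,0,0]],[[-0.1,0,0.2],[0,0,0]],[[-0.1,0,0.2],[0,0,0]],[[-0.1,0,0.2],[0,0,0]],[[-0.1,0,0.2],[0,0,0]]]'
python3 goal.py; python3 -c "
from h import *
print(ctrl.get_obs()['dq'].round(3),ctrl.finish_job())"
```

```text
t: 15.1
tool_pos: [0.4589, 0.1165, 0.1657]
tool_rot: [-2.359, 0.003, 0.003]
contact_force: [0.2, -0.8, -1.3]
opening: 0.0226
grip_force: 59.0
q [-0.33 -0.2   2.11  0.73  1.56  1.1 ] [0.4589 0.1165 0.1657] tool z [-0.001  0.705 -0.709]
[0.4597     0.11672732 0.16747268] (array([ 0.08, -0.14, -0.11]), array([ 0.002,  0.001, -0.003]))
the job is handed in; nothing more can be done
[-0.001  0.    -0.002 -0.001  0.     0.002] None
```

I turned the knob to its stop, drew the torch straight up out of the dock, and handed the job in at about 15 s with the torch held still at 45°, its lens about 15 cm from the middle of the pad and aimed to within about 3 mm.

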